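# Slide the candlestick into the empty display bay

## Task

Push the tall pewter candlestick across the shelf into the empty bay of the low teak display rack, until its foot stands wholly on the round woven mat there. Touch it only on its foot, never on the stem, so that it slides along upright; do not lift or tip it, and leave the lion, the bowl of beads and the other goods where they are.

Things in the scene. Friction and masses are not known exactly. Their poses are not given: they have to be found in the camera images.
- candlestick: tall pewter candlestick, 230 mm high, 0.55 to 0.8 kg, standing loose on the shelf in front of the rack (robot side). This body is its foot: a plain round drum 86 mm in diameter and 26 mm high with an upright side. Origin at the centre of its underside, z up along the stem. It slides with ordinary friction and stops as soon as the push stops
- stem: the upper part of the candlestick, fixed to the foot: from 26 mm up to 230 mm above the shelf, a cone 64 mm wide where it leaves the foot that narrows to 18 mm at 50 mm height, then a slim stem 16 to 26 mm thick, with a candle cup 28 mm wide near the top. Same origin and axes as the foot. Not to be touched
- rack: low teak display rack, fixed to the shelf: three bays side by side along its y, open towards its -x (the robot). Origin on the shelf, at the middle of the centre bay; bay centres at y = -140, 0 and +140 mm. Each bay is 128 mm wide between partitions 12 mm thick and 40 mm high, which run from x = -30 to +65 mm; a back rail 40 mm high has its front face at x = +65 mm. It may be turned a few degrees
- mat: round woven sisal mat, 120 mm in diameter, let flush into the shelf (no edge to catch on; it cannot move), in the middle (within 5 mm) of the one empty bay; which bay that is changes. Origin at its centre, at shelf height; it does not turn with the rack
- lion: carved ebony lion on a plinth 105 x 52 mm, 105 mm high, loose, in another bay. Origin at the centre of its underside. Leave alone
- bowl: copper bowl of wooden beads, 104 mm in diameter, 48 mm high, loose, in the remaining bay. Origin at the centre of its underside. Leave alone
- abacus: rainbow abacus, 240 mm wide along its y and 204 mm high, standing on the teak turntable (310 mm in diameter, top 36 mm above the shelf) to the robot's right. Origin at the centre of its underside. Leave alone
- pot: small terracotta pot, 72 mm in diameter, 66 mm high, left of the candlestick. Origin under its centre. Leave alone
- drum: small wooden drum, 72 mm in diameter, 52 mm high, right of the candlestick. Origin under its centre. Leave alone
- tin: green cash tin 100 x 140 x 55 mm high, left of the rack. Origin under its centre. Leave alone
- mug: blue mug, 76 mm in diameter, 85 mm high, far left. Origin under its centre. Leave alone
Mind the look-alikes: they are no part of the job. Of the things like the candlestick, leave any that is turquoise; of the rest the larger one is meant.

How it is judged (in metres and radians):
At the end, for the whole second after the job is handed in: the candlestick stands upright (within 0.05 rad) and at rest on the shelf, its axis within 17 mm of the centre of the mat in the empty bay, so that its whole foot is on the mat (horizontal distance between candlestick and mat below 0.017 m and height (world z) of candlestick below 0.004 m and angle between candlestick's own z axis and vertical below 0.05 rad and linear speed of candlestick below 0.01 m/s); the robot touches nothing.
It fails at once if the candlestick is tipped by more than 0.2 rad (angle between candlestick's own z axis and vertical above 0.2 rad).
It fails at once if the candlestick is lifted (its underside's centre more than 10 mm above the shelf) (height (world z) of candlestick above 0.01 m).
It fails at once if the fingers or the arm touch the stem (contact force between any of the fingers, the arm and stem above 0.5 N).
It fails at once if the lion, the bowl or another of the goods is moved by more than 10 mm (distance of any of lion, bowl, abacus, pot, drum, tin, mug from where it was at the start of the episode above 0.01 m).
It also fails if it takes over 67 s, if anything falls off the work surface, if the arm or the gripper's body presses on something with over 40 N, if the wrist force passes 120 N, or if a joint passes its speed limit or range.

## Robot

A 6-joint arm with a two-finger parallel gripper is mounted at the origin on the work surface. World frame = base frame: x ahead of the robot, y to its left, z up, the work surface at z = 0. Lengths are in mm, angles in rad, forces in N, time in s.
With the tool pointing down it reaches from about 350 to 775 mm from the base axis. Payload 7.3 kg.
Tool frame: the origin (TCP) lies midway between the tips of the shut fingers; the grasp point (between the pads) lies 19 mm behind it (grasp_offset is the z of the grasp point in the tool frame, in mm); z points along the fingers, y is the direction in which the jaws open and shut (so a half turn about z gives the same grasp; the last joint's range is limited). The gripper opens to 92 mm and grips with 3 to 60 N. Pads are 19 mm wide; open, the fingers measure 130 mm over their backs; the gripper's body (75 mm by 190 mm) begins 47 mm behind the grasp point.
Start: joints at [1.139, 0.342, 1.524, -0, 1.275, -0.146], TCP at [147.997, 503.731, 195.241] pointing down, gripper open.
Joint ranges: [-2.53, 2.53], [-0.77, 2.02], [0.04, 2.7], [-1, 4.14], [0.28, 2.66], [-3.11, 3.11]. Speed limits (rad/s): [2.57, 2.57, 3.14, 3.14, 3.14, 3.14].

## Interface

Orientations are given as [roll, pitch, yaw] about the fixed x, y, z axes, in that order (R = Rz(yaw) Ry(pitch) Rx(roll)).
In Python, from plant import get_obs, capture, camera_model, close_job, boxes_of, regions_of, place_of, grasp_offset gives the robot as it stands. The module is installed in compiled form; this text tells all that it offers.
- The arm moves only by the tool send_rows, never from a script. Its argument "targets" is a list that holds one entry, the list of rows, each a list of 7 numbers: the turn, a rotation vector about the tool's x, y, z in degrees, then the shift along the tool's x, y, z in mm, then the closure, from -1 (fully open) to 1 (shut). A call has 1 to 5 rows; each row is the pose to reach, as a shift and turn from the pose commanded when the call began, along the tool's axes at that moment; what a row does not reach only later rows make up. A row lasts 1/12 s, in which the tool goes at most 41.7 mm and 7.16 degrees, less where a joint would pass 70% of its speed; a pose out of reach is approached as far as the arm can. A call with a gripper value outside its range is refused whole. The fingers move at their own pace and stop on an object; the grip force is fixed at half the most. Time passes only in rows, so rows that repeat a pose let the fingers close. It gives the time, the measured TCP pose, the force and the opening at its end, in the units of the state.
- get_obs(): the state, without advancing time (a new reading comes with each control period).
- capture(name): name is "side" or "top" or "wrist"; returns the picture (400x640x3 uint8, red, green, blue); there is no depth.
- camera_model(name): a dict with "K" (3x3 intrinsics, pixels), "world_to_cam" (4x4, takes a point from world to camera coordinates). Camera axes: x right, y up, looking along -z (the intrinsics and any distortion apply to the point x, -y, -z); pixel columns grow to the right and rows downward; lengths in mm; the calibration is good to about 2 mm. A picture is of the moment at which its call begins: read the wrist's pose just before it. camera_model takes no time and is no camera call; for the wrist camera it gives the pose at the moment of the call.
- close_job(): hands the job in, once; it reports no verdict.
Trained networks look in the newest picture that a camera, given by its name, has taken for a name from the list of things; names that differ only in an ending like _2 or _b are one class to them, and where a whole thing is asked for, a point or a joint stands for the part that bears it (a point fixed in the world has none). Each returns a list of dicts, best first, with "conf" (0 to 1); they miss things now and then, are a little off and sometimes report something else, mostly with a low value. They report only what shows in the picture. A call takes as long as a camera call. They do not tell look-alikes from the thing itself.
- boxes_of(label, camera): "location" ([row, column] in pixels, amid what is visible of it).
- regions_of(label, camera): "region" (400x640 bool, what is visible of it) and "location" ([row, column] in pixels, amid what is visible of it).
- place_of(label, camera): "location" ([row, column] in pixels: a listed point, or the origin of a listed thing).
The state is a dict: "time": time; "joint_positions": joint angles; "dq": joint speeds; "tau": joint torques, N m; "tool_pos": TCP position; "tcp_rot": TCP orientation; "contact_force": force on the tool from outside, world axes, zero at the start; "moment": the same for the moment, N m; "grip_width": finger opening in mm.
Only numpy, scipy, OpenCV 4.12 (cv2) and the standard library are available. Lean on these libraries where they do the work, as an engineer would, in place of code of your own. Each camera call takes 0.05 s, during which the arm holds its last target.

## Working session

There is one attempt and no reset: what is moved stays moved. The work goes in short steps, Python scripts to look and compute and a tool call to move; the robot and the scene stay as the last step left them, time stands still between calls to the robot, and variables do not carry over. Pictures are saved under pics/ and viewed, and the job is handed in when it is done.

Besides the shell and the picture viewer there is one more tool, called after "Request:" as name(argument=value, ...) on one line, values as JSON. send_rows: Moves the arm, as the interface text tells. Its arguments: {"type":"object","properties":{"targets":{"type":"array","items":{"type":"array","items":{"type":"array","items":{"type":"number"}}}}},"required":["targets"]}

```bash
mkdir -p pics; python3 - <<'E'
from plant import *
import cv2
print(get_obs())
for n in ("top","side"):
    im=capture(n); cv2.imwrite(f"pics/{n}0.png",im[:,:,::-1])
    m=camera_model(n); print(n,m)
    for l in ("candlestick","rack","mat","lion","bowl","pot","drum"):
        print(l,[(round(d['conf'],2),[round(float(v),1) for v in d['location']]) for d in place_of(l,n)][:4])
E
```

```text
{'time': 0.0, 'joint_positions': array([ 1.13900812e+00,  3.42722290e-01,  1.52503109e+00, -1.70179805e-05,
        1.27542705e+00, -1.46002510e-01]), 'dq': array([-0.00118383, -0.0003556 , -0.00120885, -0.0021148 ,  0.00144633,
        0.00047122]), 'tau': array([-1.28937638e-03, -4.31252611e+01, -2.44217134e+01,  7.16993446e-02,
        5.59837196e-02, -9.65028471e-05]), 'tool_pos': array([147.78864602, 503.27593327, 194.54033399]), 'tcp_rot': array([-3.14001940e+00, -2.14897006e-04,  2.85581175e+00]), 'contact_force': array([ 0.27932306, -0.11879869, -0.22004481]), 'moment': array([-0.02241312, -0.00984992, -0.00695102]), 'grip_width': 91.79315946019663}
top {'K': array([[435.48314604,   0.        , 324.9895593 ],
       [  0.        , 435.48314604, 198.22553429],
       [  0.        ,   0.        ,   1.        ]]), 'world_to_cam': array([[-9.24679901e-03, -9.99948239e-01, -4.24451615e-03,
         1.40533189e+01],
       [ 9.89481169e-01, -9.76265803e-03,  1.44331929e-01,
        -5.27519672e+02],
       [-1.44365896e-01, -2.86526047e-03,  9.89520226e-01,
        -1.49247453e+03]
[... 533 characters left out ...]
   0.        ,   1.        ]]), 'world_to_cam': array([[ 9.73548274e-01, -2.28084533e-01, -1.34611687e-02,
        -4.97876182e+02],
       [ 1.43952563e-01,  5.66557661e-01,  8.11350772e-01,
        -1.35149719e+02],
       [-1.77430034e-01, -7.91826914e-01,  5.84404587e-01,
        -1.64702566e+03],
       [ 0.00000000e+00,  0.00000000e+00,  0.00000000e+00,
         1.00000000e+00]])}
candlestick [(0.84, [201.7, 315.7]), (0.83, [212.2, 271.6]), (0.59, [190.8, 288.6])]
rack [(0.97, [211.2, 364.0])]
mat [(0.93, [211.7, 364.8]), (0.27, [204.5, 316.4])]
lion [(0.87, [187.3, 351.3]), (0.47, [324.6, 387.3])]
bowl [(0.76, [233.3, 376.6])]
pot [(0.44, [164.5, 281.5])]
drum [(0.91, [299.0, 324.4])]
```

View pics/top0.png

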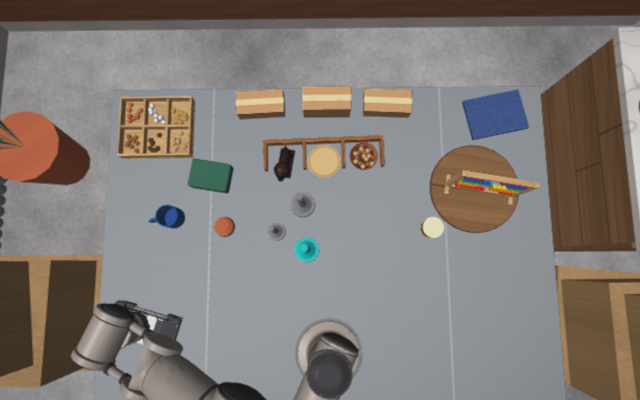

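View pics/side0.png

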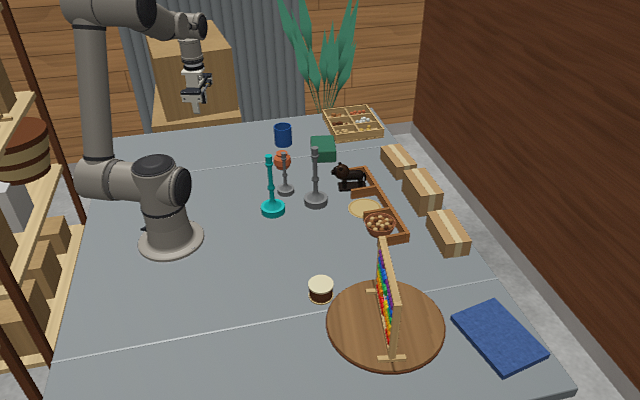

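```bash
cat > h.py <<'E'
import numpy as np
from plant import *
def px2w(r,c,name,z=0.,m=None):
    m=m or camera_model(name); K=m['K'];T=np.array(m['world_to_cam'])
    d=np.array([(c-K[0,2])/K[0,0],-(r-K[1,2])/K[1,1],-1.])
    R=T[:3,:3];o=-R.T@T[:3,3];w=R.T@d
    return (o+w*(z-o[2])/w[2])
def w2px(p,name,m=None):
    m=m or camera_model(name);K=m['K'];T=np.array(m['world_to_cam'])
    p=np.atleast_2d(p); q=p@T[:3,:3].T+T[:3,3]
    return np.c_[K[1,2]+K[1,1]*(-q[:,1])/(-q[:,2]), K[0,2]+K[0,0]*q[:,0]/(-q[:,2])]
E
python3 - <<'E'
import cv2
from h import *
im=cv2.imread('pics/top0.png'); cv2.imwrite('pics/top0c.png',cv2.resize(im[130:280,210:450],None,fx=3.3,fy=3.3,interpolation=cv2.INTER_CUBIC))
im=cv2.imread('pics/side0.png'); cv2.imwrite('pics/side0c.png',cv2.resize(im[110:290,220:460],None,fx=3.3,fy=3.3,interpolation=cv2.INTER_CUBIC))
for n,l in (("top",dict(c1=(246.9,304.9),c2=(208.6,301.1),c3=(231.7,277.7),rack=(202.7,300.3),mat=(157.7,323.3),lion=(160.5,285.4),bowl=(157.6,362.9),pot=(226.4,223.7),drum=(231.8,423.5))),("side",dict(c1=(201.7,315.7),c2=(212.2,271.6),c3=(190.8,288.6),mat=(211.7,364.8),lion=(187.3,351.3),bowl=(233.3,376.6),pot=(164.5,281.5),drum=(299,324.4)))):
    for k,v in l.items(): print(n,k,px2w(*v,n).round(0))
E
```

```text
top c1 [359.  82.   0.]
top c2 [496.  95.   0.]
top c3 [414. 179.   0.]
top rack [518.  98.   0.]
top mat [683.  14.   0.]
top lion [674. 152.   0.]
top bowl [ 682. -131.    0.]
top pot [435. 372.   0.]
top drum [ 409. -340.    0.]
side c1 [514.  93.   0.]
side c2 [348.  70.   0.]
side c3 [430. 187.   0.]
side mat [670.  -9.   0.]
side lion [666. 151.   0.]
side bowl [ 672. -133.    0.]
side pot [436. 380.   0.]
side drum [ 434. -377.    0.]
```

View crop.

View pics/top0c.png

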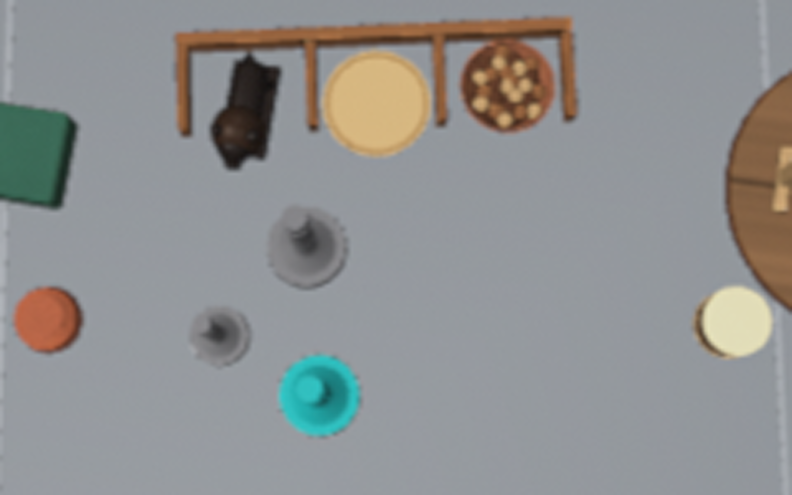

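View pics/side0c.png

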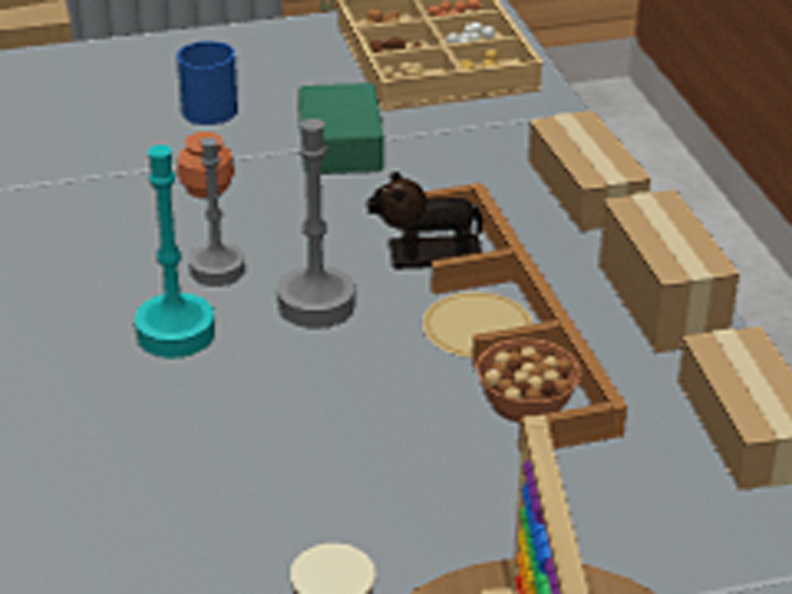

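```bash
python3 - <<'E'
import cv2
from h import *
from scipy.optimize import least_squares
t=cv2.imread('pics/top0.png'); s=cv2.imread('pics/side0.png')
cv2.imwrite('pics/arm.png',np.hstack([cv2.resize(s[0:150,130:250],None,fx=3.3,fy=3.3),cv2.resize(t[290:400,60:190],(390,495))]))
def circ(th,c,r,z): return np.c_[c[0]+r*np.cos(th),c[1]+r*np.sin(th),z+0*th]
for n,im in (("top",t),("side",s)):
    hsv=cv2.cvtColor(im,cv2.COLOR_BGR2HSV)
    # mat mask
    print(n)
    from plant import regions_of,capture
    capture(n)
    for l in ("mat","candlestick"):
        for d in regions_of(l,n):
            m=d['region'];ys,xs=np.nonzero(m)
            print(l,round(d['conf'],2),ys.min(),ys.max(),xs.min(),xs.max(),ys.mean().round(1),xs.mean().round(1),m.sum())
            if l=="mat" and d['conf']>.5:
                print(' world',px2w(ys.mean(),xs.mean(),n))
                p=np.array([px2w(y,x,n) for y,x in zip(ys,xs)]); print(p.min(0),p.max(0),p.mean(0))
            if l=="candlestick" and d['conf']>.5:
                # silhouette fit with foot drum+stem model
                tip={}
                def model(x,y,R=43,h=26,H=230,sc=1):
                    th=np.linspace(0,2*np.pi,60)
                    c=(x,y);k=R/43
                    out=np.zeros(m.shape,np.uint8)
                    prof=[(0,43),(26,43),(26,32),(50,9),(200,9),(205,14),(230,14)]
                    for (z0,r0),(z1,r1) in zip(prof[:-1],prof[1:]):
                        P=np.r_[w2px(circ(th,c,r0*k,z0*k),n),w2px(circ(th,c,r1*k,z1*k),n)]
                        hl=cv2.convexHull((P[:,::-1]*16).round().astype(np.int32))
                        cv2.fillConvexPoly(out,hl,1,shift=4)
                    return out>0
                x0,y0=px2w(ys.max()-8,xs.mean(),n)[:2]
                best=None
                for k in (0.65,.7,.75,1):
                  bx,by=x0,y0
                  for st in (8,2,1):
                    c=[( (model(x,y,43*k)^m).sum(),x,y) for x in bx+st*np.arange(-6,7) for y in by+st*np.arange(-6,7)]
                    e,bx,by=min(c)
                  if best is None or e<best[0]: best=(e,bx,by,k)
                print('  fit',best)
E
```

```text
top
mat 0.9 146 177 308 339 161.2 323.3 815
 world [669.70242263  14.17263683   0.        ]
[ 6.11073562e+02 -4.34757704e+01 -2.27373675e-13] [7.27112721e+02 6.99323287e+01 2.27373675e-13] [669.78379773  14.17502689   0.        ]
candlestick 0.82 238 261 294 318 249.6 306.0 482Traceback (most recent call last):
  File "<stdin>", line 38, in <module>
  File "<stdin>", line 29, in model
  File "h.py", line 9, in w2px
    m=m or camera_model(name);K=m['K'];T=np.array(m['world_to_cam'])
           ~~~~~~~~~~~~^^^^^^
ValueError: time passes only in moves, steps and waits
```

View pics/arm.png

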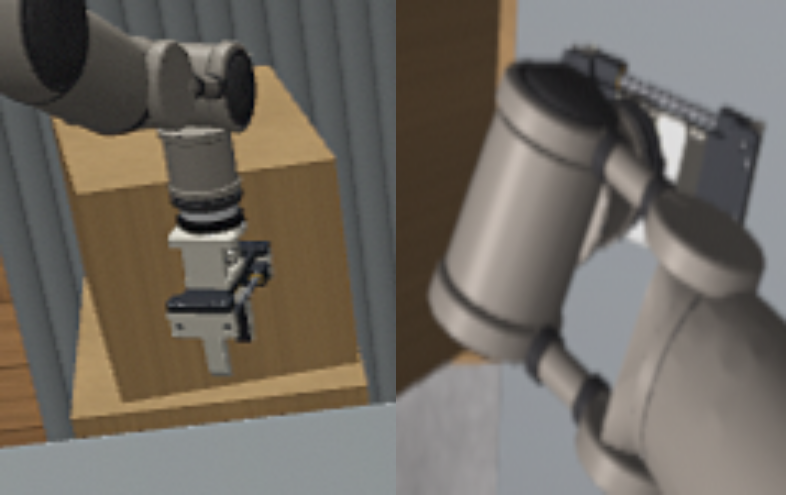

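```bash
cat > h.py <<'E'
import numpy as np
from plant import *
_C={}
def cm(n):
    if n=='wrist': return camera_model(n)
    if n not in _C: _C[n]=camera_model(n)
    return _C[n]
def px2w(r,c,name,z=0.,m=None):
    m=m or cm(name); K=m['K'];T=np.array(m['world_to_cam'])
    d=np.array([(c-K[0,2])/K[0,0],-(r-K[1,2])/K[1,1],-1.])
    R=T[:3,:3];o=-R.T@T[:3,3];w=R.T@d
    return (o+w*(z-o[2])/w[2])
def w2px(p,name,m=None):
    m=m or cm(name);K=m['K'];T=np.array(m['world_to_cam'])
    p=np.atleast_2d(p); q=p@T[:3,:3].T+T[:3,3]
    return np.c_[K[1,2]+K[1,1]*(-q[:,1])/(-q[:,2]), K[0,2]+K[0,0]*q[:,0]/(-q[:,2])]
def circ(th,c,r,z): return np.c_[c[0]+r*np.cos(th),c[1]+r*np.sin(th),z+0*th]
def model(n,x,y,k=1):
    import cv2
    th=np.linspace(0,2*np.pi,60); out=np.zeros((400,640),np.uint8)
    prof=[(0,43),(26,43),(26,32),(50,9),(200,9),(205,14),(230,14)]
    for (z0,r0),(z1,r1) in zip(prof[:-1],prof[1:]):
        P=np.r_[w2px(circ(th,(x,y),r0*k,z0*k),n),w2px(circ(th,(x,y),r1*k,z1*k),n)]
        hl=cv2.convexHull((P[:,::-1]*16).round().astype(np.int32))
        cv2.fillConvexPoly(out,hl,1,shift=4)
    return out>0
def fit(n,m,x0,y0,ks=(1,)):
    best=None
    for k in ks:
        bx,by=x0,y0
        for st in (6,2,.7):
            e,bx,by=min(((model(n,x,y,k)^m).sum(),x,y) for x in bx+st*np.arange(-5,6) for y in by+st*np.arange(-5,6))
        if best is None or e<best[0]: best=(int(e),round(float(bx),1),round(float(by),1),k)
    return best
E
python3 - <<'E'
from h import *
from scipy.spatial.transform import Rotation as Ro
m=cm('wrist');T=m['world_to_cam'];o=get_obs()
R=Ro.from_euler('xyz',o['tcp_rot']).as_matrix()
c=-T[:3,:3].T@T[:3,3]
print('R',R.round(2),'cam in tool',(R.T@(c-o['tool_pos'])).round(1), (R.T@T[:3,:3].T@[0,0,-1]).round(2), 'K',m['K'][0,0])
for n in ("top","side"):
    cm(n);capture(n)
    for l in ("mat","candlestick"):
        for d in regions_of(l,n):
            m=d['region'];ys,xs=np.nonzero(m)
            if d['conf']<.5: continue
            print(n,l,round(d['conf'],2),ys.min(),ys.max(),xs.min(),xs.max(),m.sum(),px2w(ys.mean(),xs.mean(),n)[:2].round(1))
            if l=="candlestick":
                x0,y0=px2w(ys.max()-9,xs.mean(),n)[:2]
                print('  fit',fit(n,m,x0,y0,(.65,.7,.75,1)))
E
```

```text
R [[-0.96  0.28  0.  ]
 [ 0.28  0.96  0.  ]
 [-0.    0.   -1.  ]] cam in tool [  73.9   -0.9 -189.1] [-0.28  0.    0.96] K 287.8655845944712
top mat 0.62 146 177 307 339 792 [669.5  13.5]
top mat 0.5 205 228 148 184 592 [471.6 572. ]
top candlestick 0.76 192 217 290 314 485 [510.9  91.6]
  fit (39, 507.2, 90.4, 1)
top candlestick 0.65 224 240 268 284 230 [414.6 185.7]
  fit (10, 414.2, 185.1, 0.65)
top candlestick 0.59 238 260 294 318 462 [351.1  78.5]
  fit (52, 348.3, 77.2, 1)
side mat 0.88 199 217 348 380 405 [668.1  22.3]
side mat 0.64 146 201 307 323 397 [544.5 248.2]
side candlestick 0.75 152 196 277 294 355 [428.  260.4]
  fit (34, 416.2, 184.7, 0.7)
side candlestick 0.7 146 209 304 326 622 [532.  186.3]
  fit (113, 511.6, 84.3, 1)
side candlestick 0.62 154 218 262 284 596 [362.5 168.8]
  fit (169, 352.4, 79.6, 1)
```

```bash
cat >> h.py <<'E'
from scipy.spatial.transform import Rotation as Ro
def toolR(ang,tilt):
    """tool x points (horizontally) towards angle ang (deg); tilt: top leans towards +x side"""
    a=np.deg2rad(ang); x=np.array([np.cos(a),np.sin(a),0]); z=np.array([0,0,-1.]); y=np.cross(z,x)
    return Ro.from_matrix(np.c_[x,y,z])*Ro.from_rotvec([0,-np.deg2rad(tilt),0])
def go(p,ang,tilt):
    o=get_obs(); R=Ro.from_euler('xyz',o['tcp_rot'])
    rv=(R.inv()*toolR(ang,tilt)).as_rotvec(degrees=True); sh=R.inv().apply(np.array(p)-o['tool_pos'])
    print('t',round(o['time'],2),'pos',o['tool_pos'].round(1),'turn',rv.round(1),'shift',sh.round(1),'F',o['contact_force'].round(1),'w',round(o['grip_width'],1))
def outw(c,ang,d): a=np.deg2rad(ang); return np.array(c)+d*np.array([np.cos(a),np.sin(a)])
E
python3 - <<'E'
from h import *
p=outw((509,88),136,57);print(p)
go([*p,275],136,0)
for k,v in dict(Lpart=(168.8,304.8),Rpart=(167.6,343.6)).items(): print(k,px2w(*v,'top',40))
# lion crop pixels of plinth/bounds
E
```

```text
[467.99763138 127.59552712]
t 1.25 pos [148.  503.7 195.2] turn [ 0.  -0.  27.6] shift [-413.1 -270.7  -79.8] F [0.4 0.1 0.2] w 91.7
Lpart [633.55557786  79.63828213  40.        ]
Rpart [636.50107015 -58.01449295  40.        ]
```

Request:
send_rows(targets=[[[0, 0, 7, -40, -25, -25, 0.35], [0, 0, 14, -75, -45, -50, 0.35], [0, 0, 20, -105, -65, -80, 0.35], [0, 0, 25, -140, -90, -80, 0.35], [0, 0, 27.6, -170, -110, -80, 0.35]]])

```text
time: 1.67
tool_pos: [271.9, 361.2, 276.3]
tcp_rot: [3.137, 0.0, 2.371]
contact_force: [1.5, -0.5, -0.4]
grip_width: 63.0
```

```bash
python3 - <<'E'
from h import *
p=outw((509,88),136,57)
go([*p,275],136,0)
E
```

```text
t 1.67 pos [271.9 361.2 276.3] turn [ 0.3  0.  -0.2] shift [-303.4  -31.     1.2] F [ 1.5 -0.5 -0.4] w 63.0
```

Request:
send_rows(targets=[[[0, 0, 0, -40, -6, 1, 0.35], [0, 0, 0, -80, -12, 1, 0.35], [0, 0, 0, -120, -18, 1, 0.35], [0, 0, 0, -160, -24, 1, 0.35], [0, 0, 0, -190, -30, 1, 0.35]]])

```text
time: 2.08
tool_pos: [388.1, 205.7, 273.2]
tcp_rot: [3.141, 0.001, 2.373]
contact_force: [0.6, 0.3, -0.8]
grip_width: 31.7
```

Request:
send_rows(targets=[[[0, 0, 0, 0, 0, 0, 0.35], [0, 0, 0, 0, 0, 0, 0.35], [0, 0, 0, 0, 0, 0, 0.35]]])

```text
time: 2.33
tool_pos: [386.3, 208.3, 273.0]
tcp_rot: [3.142, -0.001, 2.374]
contact_force: [0.3, -0.3, 0.3]
grip_width: 29.7
```

```bash
python3 - <<'E'
from h import *
import cv2
go([*outw((509,88),136,57),275],136,0)
m=cm('wrist'); im=capture('wrist'); cv2.imwrite('pics/w1.png',im[:,:,::-1])
import pickle; pickle.dump(m,open('w1.pkl','wb'))
import h; h._C['w1']=m
for l in ('candlestick','mat'):
  for d in regions_of(l,'wrist'):
    if d['conf']<.4: continue
    r=d['region'];ys,xs=np.nonzero(r); print(l,d['conf'],ys.min(),ys.max(),xs.min(),xs.max(),px2w(ys.mean(),xs.mean(),'w1'))
    if l=='candlestick':
        for c,k in (((509,88),1),((415,185),.68),((350,78),1)):
            e=fit('w1',r,*c,(k,)); 
            if e[0]<r.sum()*.5: print(' fit',e,r.sum())
E
```

```text
t 2.33 pos [386.3 208.3 273. ] turn [ 0. -0. -0.] shift [-114.8   -1.3   -2. ] F [ 0.3 -0.3  0.3] w 29.7
candlestick 0.79 172 234 299 338 [426.20033621 171.12399613   0.        ]
 fit (138, 417.0, 179.7, 0.68) 1569
candlestick 0.75 182 238 214 271 [351.15627342  64.19029132   0.        ]
candlestick 0.56 241 318 293 340 [519.08300227  77.94839123   0.        ]
mat 0.47 316 318 337 355 [630.62415528  48.07483341   0.        ]
```

View pics/w1.png

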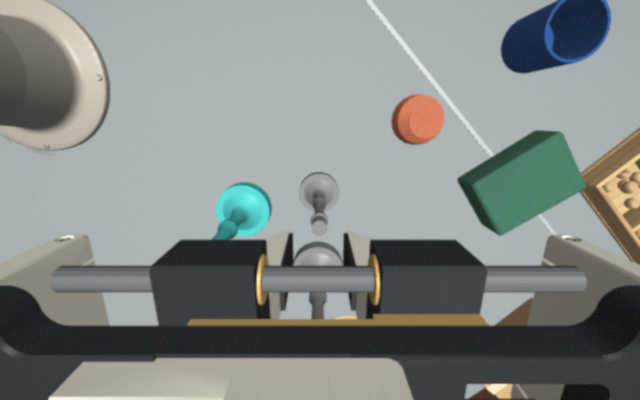

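```bash
python3 - <<'E'
from h import *
import h,pickle,cv2
h._C['w1']=pickle.load(open('w1.pkl','rb'))
im=cv2.imread('pics/w1.png')
for c,k,col in (((509,88),1,(0,0,255)),((507,90),1,(0,255,0)),((415,185),.67,(0,0,255)),((350,78),1,(0,0,255))):
    m=model('w1',*c,k).astype(np.uint8)
    cs,_=cv2.findContours(m,cv2.RETR_EXTERNAL,cv2.CHAIN_APPROX_NONE); cv2.drawContours(im,cs,-1,col,1)
cv2.imwrite('pics/w1m.png',cv2.resize(im[160:340,190:390],None,fx=3.3,fy=3.3,interpolation=cv2.INTER_NEAREST))
# lion/top overlays
im=cv2.imread('pics/top0.png')
for c in ((509,88),(507,90)):
    m=model('top',*c).astype(np.uint8);cs,_=cv2.findContours(m,cv2.RETR_EXTERNAL,cv2.CHAIN_APPROX_NONE); cv2.drawContours(im,cs,-1,(0,0,255) if c[0]==509 else (0,255,0),1)
im=cv2.resize(im[130:230,250:400],None,fx=5,fy=5,interpolation=cv2.INTER_CUBIC)
def poly(P,col):
    q=w2px(P,'top'); q=((q[:,::-1]-[250,130]+.5)*5*16).astype(np.int32); cv2.polylines(im,[q],True,col,1,cv2.LINE_AA,4)
th=np.linspace(0,6.28,60)
poly(circ(th,(669.6,13.8),60,0),(255,0,0))
poly(circ(th,(678,-131),52,48),(255,0,0))
a=np.deg2rad(2)
X=np.array([np.cos(a),np.sin(a)]);Y=np.array([-X[1],X[0]]);o=np.array([669,12])
for y in (-204,-64,76-12+0,204-0):
    for s in ((0,),):
        pass
for b in (-140,0,140):
    P=[o+X*x+Y*(b+y) for x,y in ((-30,-64),(65,-64),(65,64),(-30,64))]
    poly(np.c_[np.array(P),[40]*4],(255,0,255))
for yaw,c in ((-8,(672,152)),):
    b=np.deg2rad(yaw);x=np.array([np.cos(b),np.sin(b)]);y=np.array([-x[1],x[0]])
    P=np.array([np.array(c)+x*i+y*j for i,j in ((-52,-26),(52,-26),(52,26),(-52,26))])
    poly(np.c_[P,[0]*4],(0,255,255)); print(P.round(0))
cv2.imwrite('pics/top0m.png',im)
E
```

```text
[[617. 133.]
 [720. 119.]
 [727. 171.]
 [624. 185.]]
```

View pics/w1m.png

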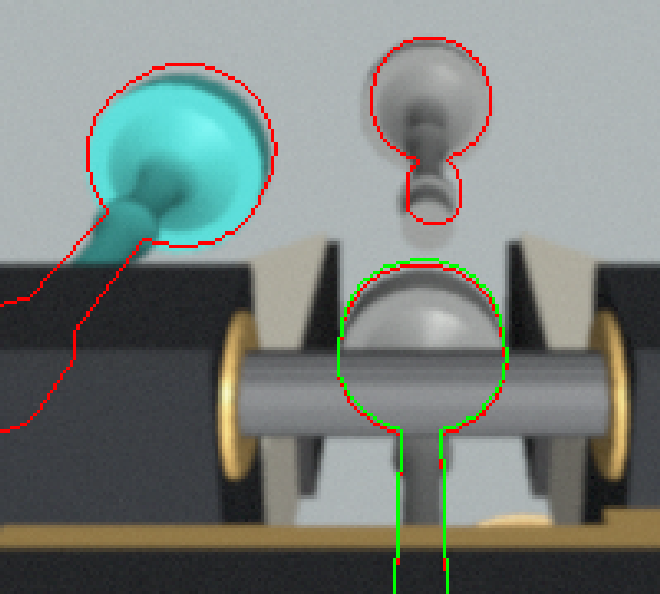

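View pics/top0m.png

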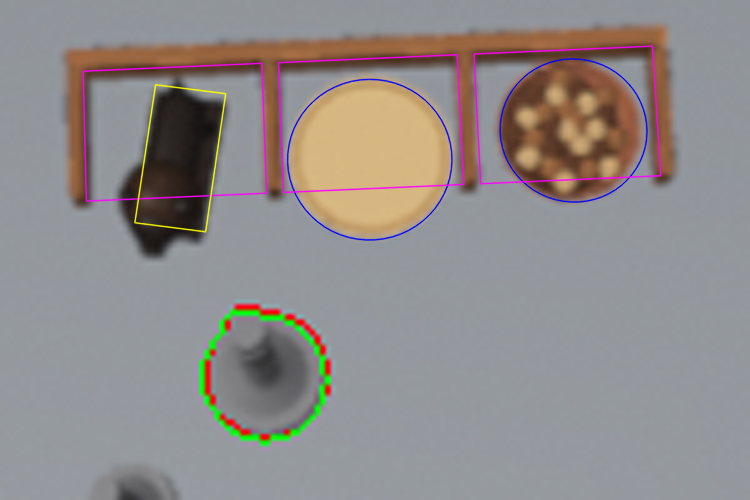

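```bash
python3 - <<'E'
from h import *
go([*outw((509,88),136,58),262],136,8)
E
```

```text
t 2.48 pos [385.9 209.1 273.1] turn [ 0.  -8.   0.1] shift [-114.6   -1.9   11.1] F [0.2 0.5 0.5] w 29.8
```

Request:
send_rows(targets=[[[0, -4, 0, -40, -1, 5, 0.35], [0, -8, 0, -80, -1.5, 10, 0.35], [0, -8, 0, -114.5, -2, 11, 0.35], [0, -8, 0, -114.5, -2, 11, 0.35], [0, -8, 0, -114.5, -2, 11, 0.35]]])

```text
time: 2.9
tool_pos: [467.6, 127.4, 261.6]
tcp_rot: [-3.141, 0.139, 2.373]
contact_force: [-0.0, 0.7, 0.7]
grip_width: 29.7
```

```bash
python3 - <<'E'
from h import *
go([*outw((509,88),136,58),60],136,8)
E
```

```text
t 2.9 pos [467.6 127.4 261.6] turn [-0.  -0.1 -0. ] shift [ 28.8   0.5 199.6] F [-0.   0.7  0.7] w 29.7
```

Request:
send_rows(targets=[[[0, 0, 0, 4.3, 0, 30, 0.35], [0, 0, 0, 8.7, 0, 60, 0.35], [0, 0, 0, 13, 0, 90, 0.35], [0, 0, 0, 17.3, 0, 120, 0.35], [0, 0, 0, 17.3, 0, 120, 0.35]]])

```text
time: 3.32
tool_pos: [462.7, 128.3, 136.0]
tcp_rot: [-3.134, 0.133, 2.377]
contact_force: [-0.9, -0.3, -0.1]
grip_width: 29.7
```

```bash
python3 - <<'E'
from h import *
import cv2
go([*outw((509,88),136,58),60],136,8)
a=capture('side')[:,:,::-1];b=capture('top')[:,:,::-1]
cv2.imwrite('pics/d1.png',np.hstack([cv2.resize(a[60:260,220:380],(400,500)),cv2.resize(b[130:290,220:350],(406,500))]))
E
```

```text
t 3.32 pos [462.7 128.3 136. ] turn [-0.4 -0.4  0.2] shift [ 6.8  3.8 75.8] F [-0.9 -0.3 -0.1] w 29.7
```

View pics/d1.png

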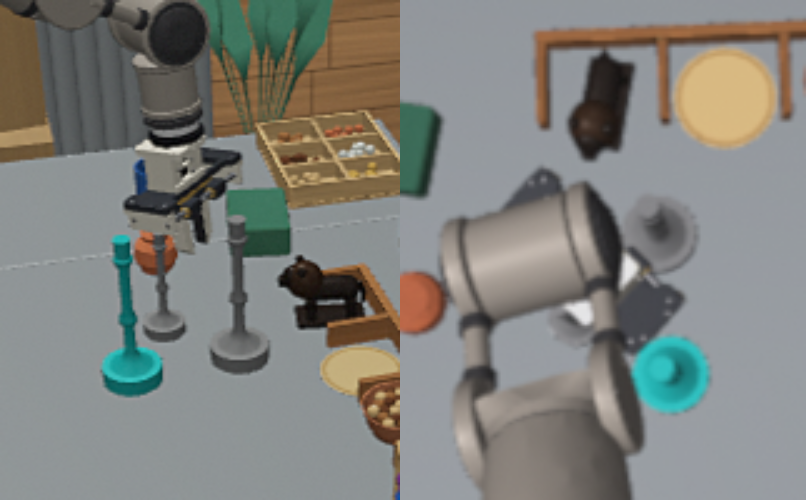

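```bash
python3 - <<'E'
from h import *
go([*outw((509,88),136,58),80],136,8)
go([*outw((509,88),136,58),8],136,8)
E
```

```text
t 3.42 pos [466.5 128.5 141.1] turn [-0.  -0.1  0.1] shift [ 7.7  0.4 60.6] F [ 1.  -0.1  1. ] w 29.5
t 3.42 pos [466.5 128.5 141.1] turn [-0.  -0.1  0.1] shift [ 17.7   0.5 131.9] F [ 1.  -0.1  1. ] w 29.5
```

Request:
send_rows(targets=[[[0, 0, 0, 2.7, 0, 20, 0.35], [0, 0, 0, 5.4, 0, 40, 0.35], [0, 0, 0, 8, 0, 60, 0.35], [0, 0, 0, 10.7, 0.5, 80, 0.35], [0, 0, 0, 13.4, 0.5, 100, 0.35]]])

```text
time: 3.83
tool_pos: [470.3, 128.5, 41.8]
tcp_rot: [3.137, 0.143, 2.374]
contact_force: [-0.0, 0.3, 0.3]
grip_width: 29.9
```

Request:
send_rows(targets=[[[0, 0, 0, 1.4, 0, 10, 0.35], [0, 0, 0, 2.8, 0, 20, 0.35], [0, 0, 0, 4.2, 0, 31, 0.35], [0, 0, 0, 4.2, 0, 31, 0.35], [0, 0, 0, 4.2, 0, 31, 0.35]]])

```text
time: 4.25
tool_pos: [469.5, 128.0, 10.2]
tcp_rot: [3.14, 0.141, 2.374]
contact_force: [0.5, -0.3, 0.4]
grip_width: 29.7
```

```bash
python3 - <<'E'
from h import *
import cv2
go([*outw((509,88),136,50),8],136,8)
a=capture('side')[:,:,::-1]
b=capture('top')[:,:,::-1]
cv2.imwrite('pics/d2.png',np.hstack([cv2.resize(a[60:260,220:380],(400,500)),cv2.resize(b[130:290,220:350],(406,500))]))
E
```

```text
t 4.25 pos [469.5 128.   10.2] turn [0.1 0.1 0. ] shift [-5.8 -1.4  3. ] F [ 0.5 -0.3  0.4] w 29.7
```

View pics/d2.png

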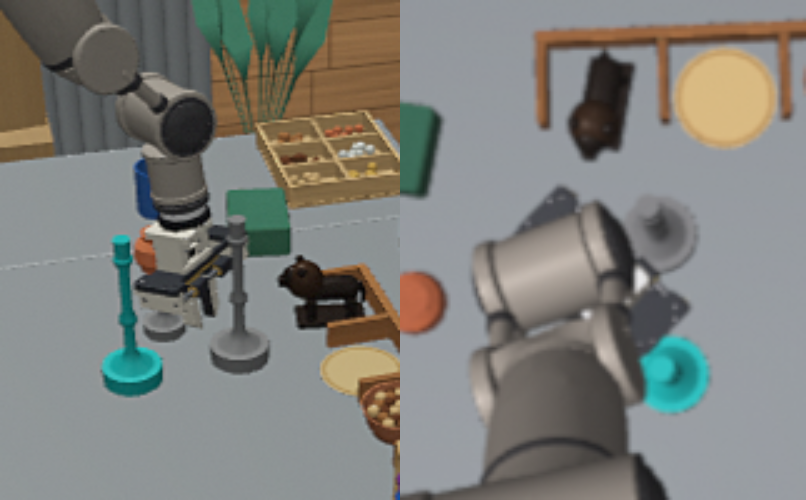

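Request:
send_rows(targets=[[[0, 0, 0, -5, -1, 1.2, 0.35], [0, 0, 0, -10, -1, 2, 0.35], [0, 0, 0, -15, -1, 2.6, 0.35], [0, 0, 0, -20, -1, 3.3, 0.35], [0, 0, 0, -25, -1, 4, 0.35]]])

```text
time: 4.77
tool_pos: [486.4, 108.5, 8.3]
tcp_rot: [3.141, 0.14, 2.374]
contact_force: [0.6, -0.1, 0.0]
grip_width: 30.0
```

```bash
cat > look.py <<'E'
from h import *
import cv2,sys
tag=sys.argv[1]; ang=float(sys.argv[2])
o=get_obs(); g=np.array(o['tool_pos'][:2])
c0=outw(g,ang+180,50); print('cradle est',c0.round(1),'tcp',o['tool_pos'].round(1),'F',o['contact_force'].round(1))
cm('top');cm('side')
im={n:capture(n) for n in ('top','side')}
for n in ('side','top'):
    for d in regions_of('candlestick',n):
        r=d['region'];ys,xs=np.nonzero(r)
        if d['conf']<.3 : continue
        e=fit(n,r,*c0)
        if e[0]<.6*r.sum(): print(n,e,r.sum())
    v=im[n][:,:,::-1].copy()
    m=model(n,*c0).astype(np.uint8);cs,_=cv2.findContours(m,cv2.RETR_EXTERNAL,cv2.CHAIN_APPROX_NONE); cv2.drawContours(v,cs,-1,(0,0,255),1)
    im[n]=v
cv2.imwrite(f'pics/{tag}.png',np.hstack([cv2.resize(im['side'][100:260,250:400],(470,500)),cv2.resize(im['top'][130:250,250:350],(330,500)[::1])]))
E
python3 look.py p1 136
```

```text
cradle est [522.3  73.7] tcp [486.4 108.5   8.3] F [ 0.6 -0.1  0. ]
side (83, 511.7, 85.1, 1) 648
```

View pics/p1.png

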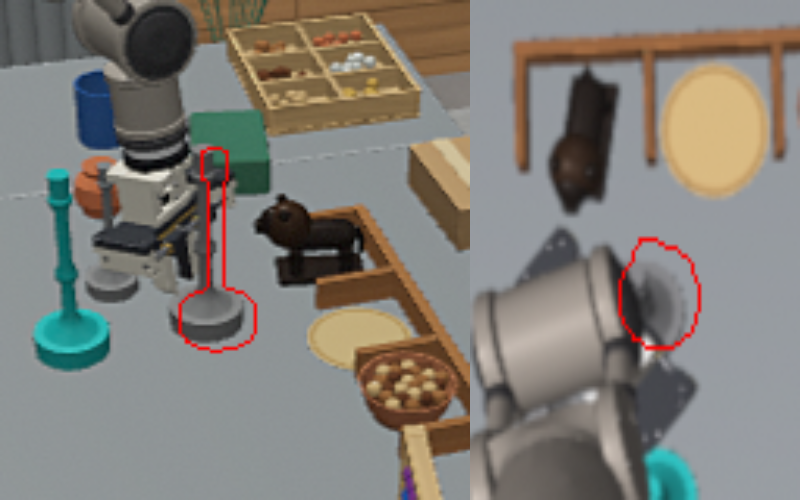

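```bash
python3 - <<'E'
from h import *
import cv2
print(get_obs())
a=capture('side')[:,:,::-1];b=capture('top')[:,:,::-1]; w=capture('wrist')[:,:,::-1]
m=cm('wrist'); import pickle; pickle.dump(m,open('w2.pkl','wb'))
cv2.imwrite('pics/e1.png',np.hstack([cv2.resize(a[130:230,260:340],(480,600),interpolation=cv2.INTER_CUBIC),cv2.resize(b[180:240,270:310],(320,480),interpolation=cv2.INTER_CUBIC)[:600] if 0 else cv2.resize(b[180:255,270:310],(320,600),interpolation=cv2.INTER_CUBIC)]))
cv2.imwrite('pics/e2.png',w)
# project TCP and finger tips
p=get_obs()['tool_pos'];print(w2px(p,'side'),w2px(p,'top'))
E
```

```text
{'time': 4.9667, 'joint_positions': array([ 0.14395239,  0.50518894,  1.89640828, -0.17971818,  0.66235796,
       -0.52117017]), 'dq': array([ 0.00795411, -0.0007731 ,  0.00585183, -0.00015389, -0.00051649,
        0.00175495]), 'tau': array([-2.52177352e-01, -4.27819347e+01, -1.60743803e+01, -3.31558418e-01,
       -2.77071800e-01, -2.46925716e-02]), 'tool_pos': array([485.69652253, 108.77201513,   7.99573294]), 'tcp_rot': array([-3.14141551,  0.13933115,  2.37350816]), 'contact_force': array([-0.06506295, -0.1886944 ,  0.43028507]), 'moment': array([0.02357489, 0.1155437 , 0.01030715]), 'grip_width': 30.00923896226139}
[[198.57455214 307.07027375]] [[211.39859617 297.10114622]]
```

View pics/e1.png

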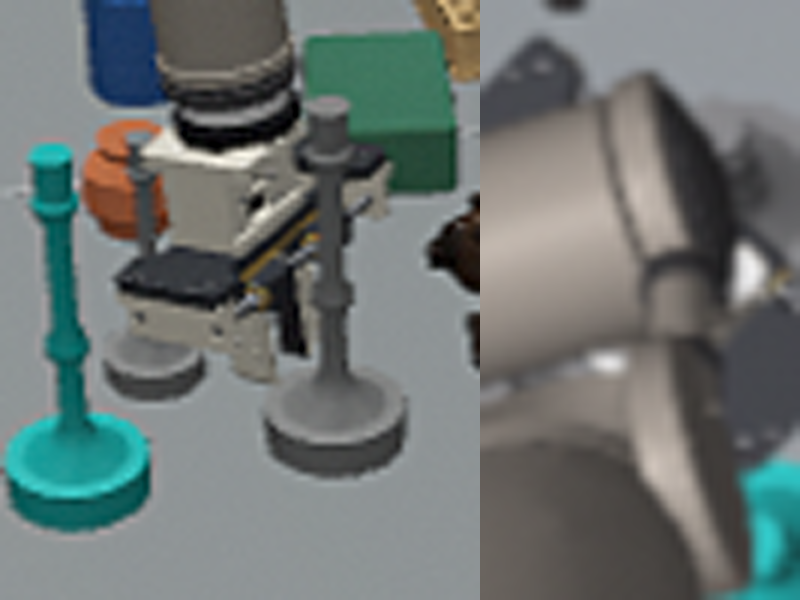

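View pics/e2.png

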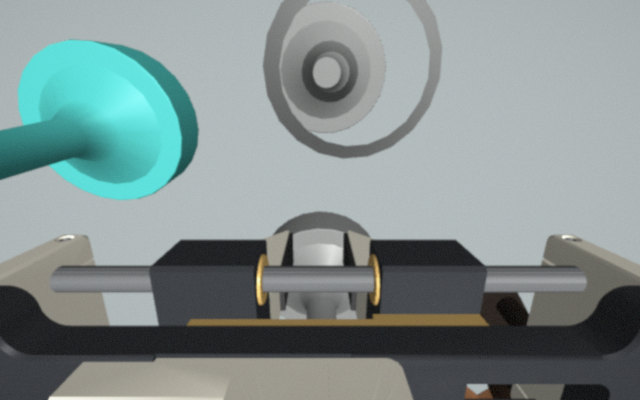

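```bash
python3 - <<'E'
from h import *
import h,pickle,cv2
h._C['w2']=pickle.load(open('w2.pkl','rb'))
im=cv2.imread('pics/e2.png')
for c,k,col in (((509,88),1,(0,0,255)),((521,74),1,(0,255,0)),((415,185),.67,(0,0,255)),((350,78),1,(0,0,255))):
    m=model('w2',*c,k).astype(np.uint8)
    cs,_=cv2.findContours(m,cv2.RETR_EXTERNAL,cv2.CHAIN_APPROX_NONE); cv2.drawContours(im,cs,-1,col,1)
R=toolR(136,8);T=np.array([485.7,108.8,8.0])
def pts(n,im):
    for s in (1,-1):
        P=[R.apply([x,s*y,z])+T for x,y,z in ((-9.5,15,0),(9.5,15,0),(9.5,34,0),(-9.5,34,0))]
        q=w2px(P,n); cv2.polylines(im,[q[:,::-1].round().astype(np.int32)],True,(255,0,255),1)
        print(n,q.round(0).tolist())
pts('w2',im)
s=capture('side')[:,:,::-1].copy()
for c,col in (((509,88),(0,0,255)),((521,74),(0,255,0))):
    m=model('side',*c).astype(np.uint8)
    cs,_=cv2.findContours(m,cv2.RETR_EXTERNAL,cv2.CHAIN_APPROX_NONE); cv2.drawContours(s,cs,-1,col,1)
pts('side',s)
cv2.imwrite('pics/e3.png',np.hstack([im[180:340,240:400].repeat(2,0).repeat(2,1)[:, :],cv2.resize(s[130:230,260:380],(384,320),interpolation=cv2.INTER_NEAREST)]))
E
```

```text
w2 [[240.0, 339.0], [215.0, 340.0], [215.0, 367.0], [240.0, 366.0]]
w2 [[240.0, 297.0], [215.0, 297.0], [215.0, 269.0], [240.0, 270.0]]
side [[197.0, 311.0], [196.0, 307.0], [194.0, 310.0], [194.0, 314.0]]
side [[201.0, 307.0], [200.0, 303.0], [203.0, 300.0], [204.0, 304.0]]
```

View pics/e3.png

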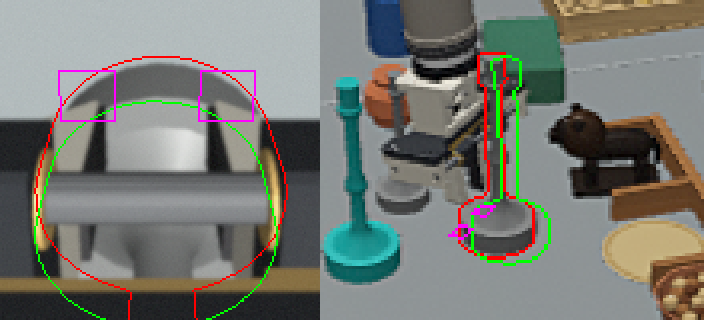

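Request:
send_rows(targets=[[[0, 0, 0, 8, 0, -1, 0.35], [0, 0, 0, 16, 0, -2.2, 0.35], [0, 0, 0, 23, 0, -3.2, 0.35], [0, 0, 0, 23, 0, -3.2, 0.35], [0, 0, 0, 23, 0, -3.2, 0.35]]])

```text
time: 5.58
tool_pos: [468.6, 125.7, 8.2]
tcp_rot: [3.142, 0.14, 2.375]
contact_force: [0.8, 0.8, 0.3]
grip_width: 30.0
```

```bash
cat > fing.py <<'E'
from h import *
import cv2,sys
o=get_obs();R=Ro.from_euler('xyz',o['tcp_rot']);T=o['tool_pos'];w=o['grip_width']/2
print(T.round(1),o['contact_force'].round(1),w)
s=capture('side')[:,:,::-1].copy(); r0,c0,f=150,270,10
s=cv2.resize(s[r0:r0+58,c0:c0+75],None,fx=f,fy=f,interpolation=cv2.INTER_CUBIC)
for z,col in ((0,(255,0,255)),(-10,(0,255,255)),(-20,(0,255,0)),(-30,(0,0,255))):
  for sg in (1,-1):
    P=[R.apply([x,sg*y,z])+T for x,y in ((-9.5,w),(9.5,w),(9.5,w+19),(-9.5,w+19))]
    q=(w2px(P,'side')[:,::-1]-[c0,r0]+.5)*f
    cv2.polylines(s,[q.round().astype(np.int32)],True,col,1,cv2.LINE_AA)
cv2.imwrite(f'pics/{sys.argv[1]}.png',s)
E
python3 fing.py f1
```

```text
[468.6 125.7   8.2] [0.8 0.8 0.3] 15.004018688630772
```

View pics/f1.png

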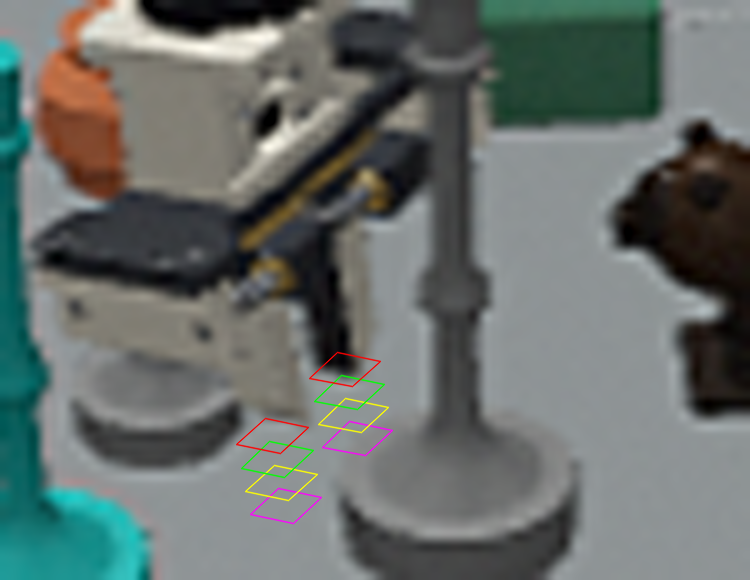

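```bash
python3 - <<'E'
from h import *
import cv2
o=get_obs();R=Ro.from_euler('xyz',o['tcp_rot']);T=o['tool_pos']
m=cm('wrist'); w=capture('wrist')[:,:,::-1]
for x in (-9.5,9.5):
  for z in (0,-10,-20,-30,-40):
    print(x,z,w2px([R.apply([x,s*y,z])+T for s,y in ((1,15),(1,34),(-1,15),(-1,34))],'wrist',m).round(0).tolist())
cv2.imwrite('pics/w3.png',cv2.resize(w[190:340,220:420],None,fx=4,fy=4,interpolation=cv2.INTER_CUBIC))
E
```

```text
-9.5 0 [[240.0, 340.0], [240.0, 366.0], [240.0, 297.0], [240.0, 271.0]]
-9.5 -10 [[246.0, 341.0], [246.0, 369.0], [246.0, 296.0], [246.0, 268.0]]
-9.5 -20 [[253.0, 342.0], [253.0, 371.0], [253.0, 295.0], [253.0, 266.0]]
-9.5 -30 [[260.0, 343.0], [260.0, 374.0], [260.0, 294.0], [260.0, 263.0]]
-9.5 -40 [[268.0, 345.0], [268.0, 378.0], [268.0, 293.0], [268.0, 260.0]]
9.5 0 [[215.0, 340.0], [215.0, 368.0], [215.0, 297.0], [215.0, 269.0]]
9.5 -10 [[219.0, 341.0], [219.0, 370.0], [219.0, 296.0], [219.0, 267.0]]
9.5 -20 [[225.0, 342.0], [225.0, 373.0], [225.0, 295.0], [225.0, 264.0]]
9.5 -30 [[231.0, 344.0], [231.0, 376.0], [231.0, 293.0], [231.0, 261.0]]
9.5 -40 [[238.0, 345.0], [238.0, 379.0], [238.0, 292.0], [238.0, 258.0]]
```

View pics/w3.png

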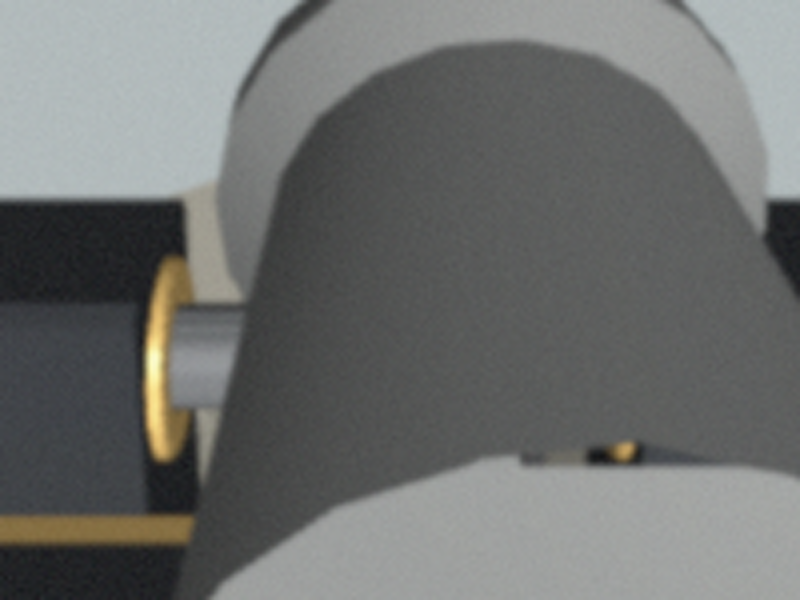

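```bash
python3 - <<'E'
from h import *
import cv2,sys
o=get_obs();R=Ro.from_euler('xyz',o['tcp_rot']);T=o['tool_pos']
print(T, grasp_offset() if callable(grasp_offset) else grasp_offset)
s=capture('side')[:,:,::-1].copy(); r0,c0,f=130,255,8
s=cv2.resize(s[r0:r0+75,c0:c0+95],None,fx=f,fy=f,interpolation=cv2.INTER_CUBIC)
for z,col in ((-66,(255,0,255)),(-100,(0,255,0))):
    P=[R.apply([x,y,z])+T for x,y in ((-37.5,95),(37.5,95),(37.5,-95),(-37.5,-95))]
    q=(w2px(P,'side')[:,::-1]-[c0,r0]+.5)*f
    cv2.polylines(s,[q.round().astype(np.int32)],True,col,1,cv2.LINE_AA)
cv2.imwrite(f'pics/f2.png',s)
E
```

```text
[469.19035635 125.32881953   8.2191251 ] -18.8
```

View pics/f2.png

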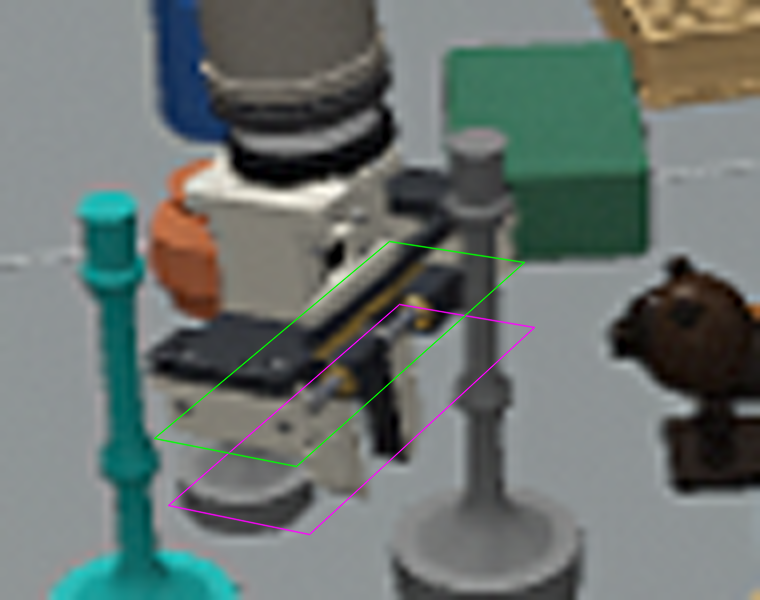

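Request:
send_rows(targets=[[[0, 0, 0, 0, 0, 8, 0.35], [0, 0, 0, 0, 0, 16, 0.35], [0, 0, 0, 1, 0, 22, 0.35], [0, 0, 0, 1, 0, 26, 0.35], [0, 0, 0, 1, 0, 26, 0.35]]])

```text
time: 6.15
tool_pos: [470.1, 123.0, -19.2]
tcp_rot: [-3.14, 0.138, 2.374]
contact_force: [-0.1, -0.3, 1.0]
grip_width: 29.7
```

```bash
python3 fing.py f3
```

```text
[470.1 123.  -19.2] [-0.1 -0.3  1. ] 14.835748826565736
```

View pics/f3.png

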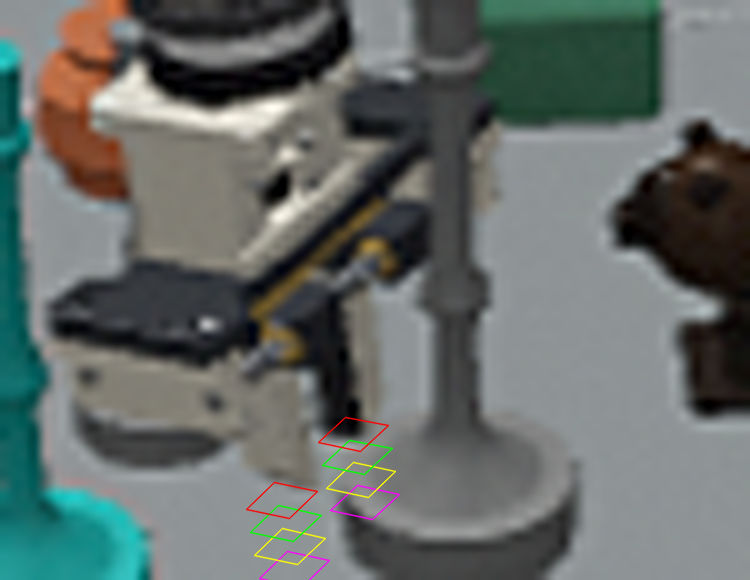

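Request:
send_rows(targets=[[[0, 0, 0, 0, 0, 2, 0.35], [0, 0, 0, 0.5, 0, 4, 0.35], [0, 0, 0, 1, 0, 6, 0.35], [0, 0, 0, 1, 0, 8, 0.35], [0, 0, 0, 1, 0, 8, 0.35]]])

```text
time: 6.62
tool_pos: [470.8, 123.2, -26.1]
tcp_rot: [-3.141, 0.139, 2.374]
contact_force: [-0.4, 0.2, 0.3]
grip_width: 29.9
```

```bash
python3 - <<'E'
from h import *
import cv2
print(get_obs()['tool_pos'],get_obs()['contact_force'])
s=capture('side')[:,:,::-1];w=capture('wrist')[:,:,::-1]
cv2.imwrite('pics/g1.png',np.hstack([cv2.resize(s[150:215,270:330],(480,520),interpolation=cv2.INTER_CUBIC),cv2.resize(w[190:320,280:360],(320,520),interpolation=cv2.INTER_CUBIC)]))
E
```

```text
[470.84483673 123.20232302 -26.13364355] [-0.4494292   0.18852832  0.25819252]
```

View pics/g1.png

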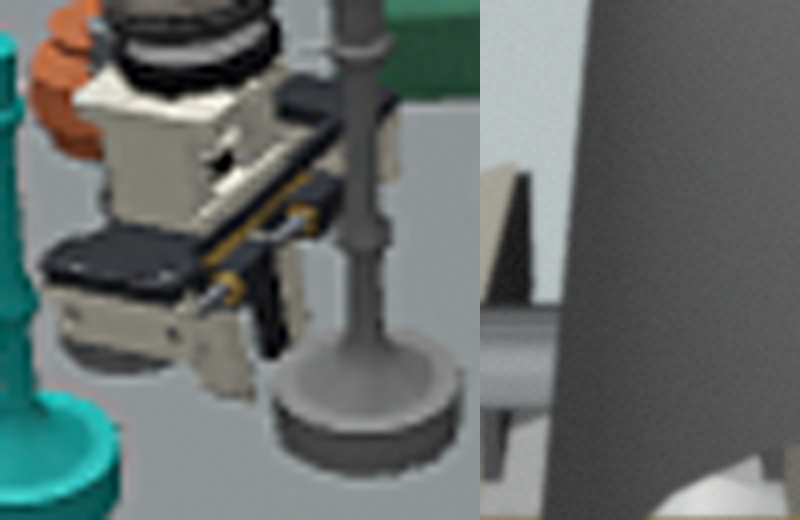

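```bash
python3 - <<'E'
from h import *
from scipy.optimize import least_squares
o=get_obs();R=Ro.from_euler('xyz',o['tcp_rot']);T=o['tool_pos']
for y in (-34,-30,-25):
    f=lambda v:(w2px(R.apply([v[0],y,v[1]])+T,'side')[0]-[199.8,301.2])
    s=least_squares(f,[0,-30]).x; print(y,s.round(1),(R.apply([s[0],y,s[1]])+T).round(1))
# check flange bits: black tip of far finger inner front (y=+15) 
f=lambda v:(w2px(R.apply([v[0],15,v[1]])+T,'side')[0]-[150+358/8,270+270/8])
s=least_squares(f,[0,-30]).x; print(s.round(1),(R.apply([s[0],15,s[1]])+T).round(1))
E
```

```text
-34 [-23.7 -45.7] [459.7  86.9  22.6]
-30 [-20.5 -42.6] [460.5  91.7  19.2]
-25 [-16.6 -38.8] [461.5  97.6  14.8]
[ -1.  -33.6] [478.7 136.6   7.5]
```

Request:
send_rows(targets=[[[0, 0, 0, -4, -1, 0.5, 0.35], [0, 0, 0, -8, -1, 1.1, 0.35], [0, 0, 0, -12, -1, 1.7, 0.35], [0, 0, 0, -16, -1, 2.2, 0.35], [0, 0, 0, -20, -1, 2.8, 0.35]]])

```text
time: 7.13
tool_pos: [485.0, 108.3, -25.8]
tcp_rot: [-3.142, 0.139, 2.374]
contact_force: [-2.4, 2.7, 2.0]
grip_width: 29.6
```

```bash
sed -i 's/c0=outw(g,ang+180,50)/c0=outw(g,ang+180,45)/' look.py; python3 look.py p2 136
```

```text
cradle est [517.3  77.1] tcp [485.  108.3 -25.8] F [-2.4  2.7  2. ]
side (129, 517.9, 79.9, 1) 609
top (177, 514.7, 76.3, 1) 346
```

View pics/p2.png

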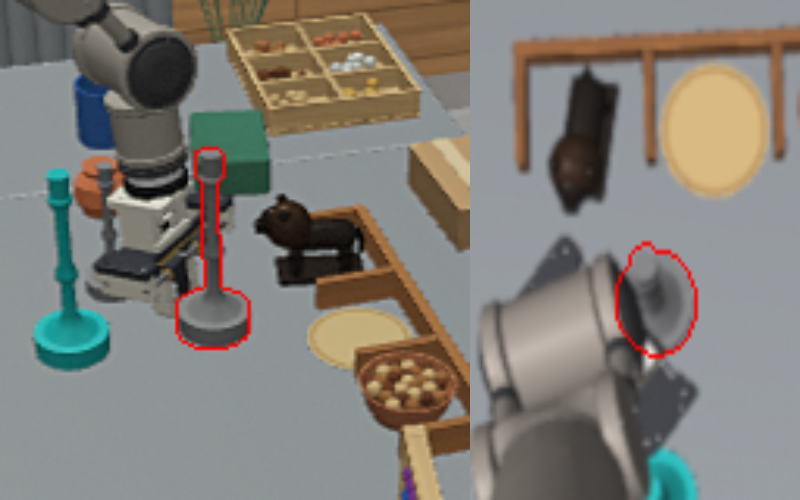

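Request:
send_rows(targets=[[[0, 0, 0, -6, 0, 0.8, 0.35], [0, 0, 0, -12, 0, 1.7, 0.35], [0, 0, 0, -18, 0, 2.5, 0.35], [0, 0, 0, -24, 0, 3.3, 0.35], [0, 0, 0, -30, 0, 4.2, 0.35]]])

```text
time: 7.75
tool_pos: [507.0, 86.9, -25.9]
tcp_rot: [-3.141, 0.139, 2.374]
contact_force: [-2.2, 3.5, 1.6]
grip_width: 29.3
```

```bash
python3 look.py p3 136; cat > plan.py <<'E'
from h import *
import sys
# args: cx cy ang0 then list of step,ang
cx,cy,ang0=map(float,sys.argv[1:4]); L=float(sys.argv[4]); 
o=get_obs(); R=Ro.from_euler('xyz',o['tcp_rot']); c=np.array([cx,cy])
print('tcp',o['tool_pos'].round(1))
for a in map(float,sys.argv[5:]):
    am=(ang0+a)/2; c=outw(c,am+180,L); ang0=a
    p=np.array([*outw(c,a,45),-26]); 
    rv=(R.inv()*toolR(a,8)).as_rotvec(degrees=True); sh=R.inv().apply(p-o['tool_pos'])
    print(c.round(1),a,'row',rv.round(1).tolist(),sh.round(1).tolist())
E

```

```text
cradle est [539.4  55.7] tcp [507.   86.9 -25.9] F [-2.2  3.5  1.6]
side (184, 539.9, 58.4, 1) 559
```

View pics/p3.png

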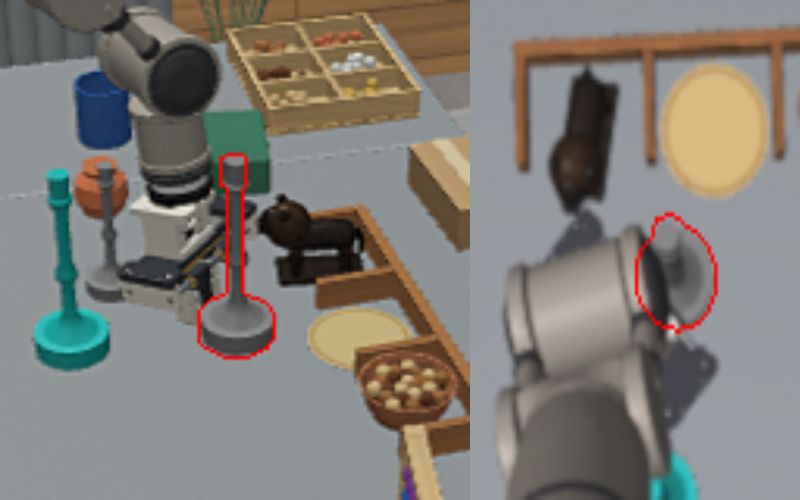

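```bash
python3 plan.py 539.5 56.5 136 6 139 142 145 147 147
```

```text
tcp [507.5  87.  -25.7]
[543.9  52.4] 139.0 row [-0.4, 0.1, -3.0] [-5.2, -1.9, 1.0]
[548.6  48.6] 142.0 row [-0.8, 0.1, -6.0] [-11.3, -3.7, 1.9]
[553.4  45.1] 145.0 row [-1.2, 0.1, -8.9] [-17.5, -5.3, 2.8]
[558.4  41.7] 147.0 row [-1.5, 0.1, -10.9] [-23.6, -5.8, 3.6]
[563.4  38.4] 147.0 row [-1.5, 0.1, -10.9] [-29.5, -4.7, 4.4]
```

Request:
send_rows(targets=[[[-0.4, 0.1, -3, -5.5, -2, 1, 0.35], [-0.8, 0.1, -6, -11.5, -3.7, 1.9, 0.35], [-1.2, 0.1, -9, -17.5, -5.3, 2.8, 0.35], [-1.5, 0.1, -11, -23.5, -5.8, 3.6, 0.35], [-1.5, 0.1, -11, -29.5, -4.7, 4.4, 0.35]]])

```text
time: 8.37
tool_pos: [523.6, 63.2, -26.2]
tcp_rot: [-3.14, 0.136, 2.569]
contact_force: [-3.4, 3.0, 2.3]
grip_width: 29.8
```

```bash
python3 look.py p4 147;
```

```text
cradle est [561.4  38.7] tcp [523.6  63.2 -26.2] F [-3.4  3.   2.3]
side (152, 564.7, 39.9, 1) 593
```

View pics/p4.png

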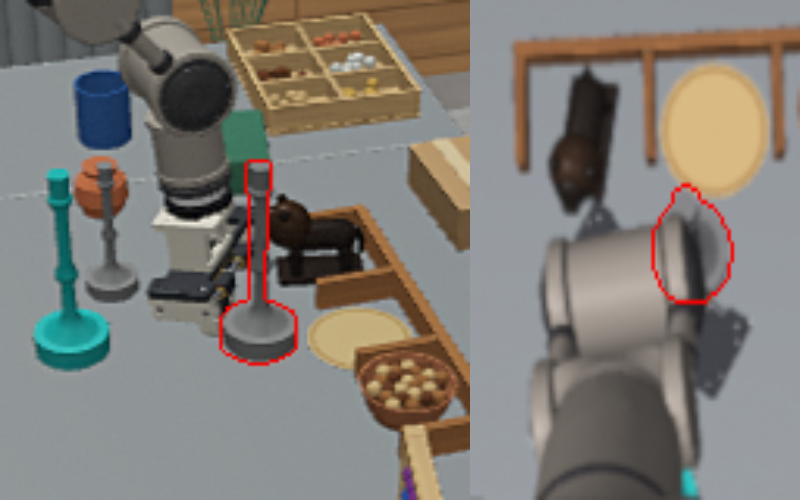

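```bash
python3 plan.py 562.3 39 147 6 147 148 150 153 156
```

```text
tcp [525.2  63.3 -26. ]
[567.3  35.7] 147.0 row [0.0, -0.1, 0.1] [-5.3, -0.2, 0.7]
[572.4  32.5] 148.0 row [-0.1, -0.1, -0.9] [-11.2, -0.9, 1.5]
[577.5  29.4] 150.0 row [-0.4, -0.1, -2.9] [-17.2, -2.3, 2.4]
[582.8  26.6] 153.0 row [-0.8, -0.1, -5.9] [-23.3, -4.2, 3.2]
[588.2  24. ] 156.0 row [-1.2, -0.1, -8.8] [-29.5, -5.8, 4.1]
```

Request:
send_rows(targets=[[[0, 0, 0, -6, 0, 0.8, 0.35], [-0.1, 0, -1, -12, -0.9, 1.6, 0.35], [-0.4, 0, -3, -18, -2.3, 2.5, 0.35], [-0.8, 0, -6, -24, -4.2, 3.3, 0.35], [-1.2, 0, -9, -30, -5.8, 4.1, 0.35]]])

```text
time: 8.98
tool_pos: [546.5, 42.3, -26.3]
tcp_rot: [-3.14, 0.136, 2.729]
contact_force: [-3.1, 2.8, 1.4]
grip_width: 30.1
```

```bash
python3 look.py p5 156;
```

```text
cradle est [587.6  24. ] tcp [546.5  42.3 -26.3] F [-3.1  2.8  1.4]
side (143, 588.9, 25.9, 1) 628
```

View pics/p5.png

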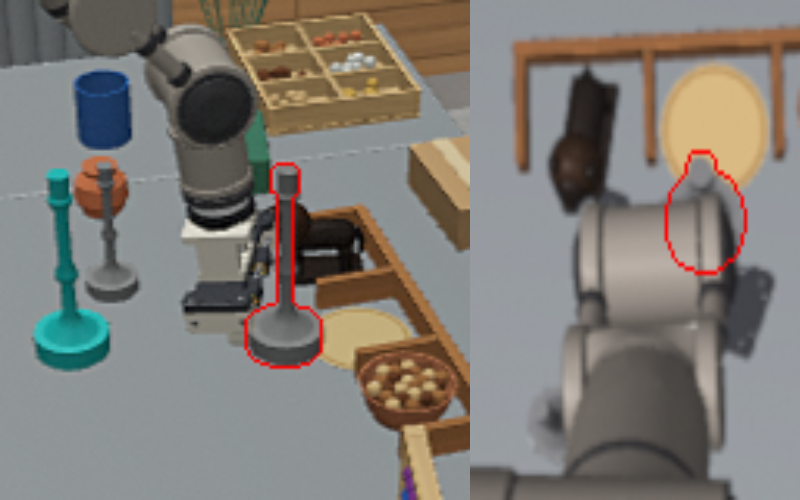

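```bash
python3 plan.py 588 24.5 156 6 159 162 165 168 171
```

```text
tcp [547.6  42.  -25.9]
[593.5  22.2] 159.0 row [-0.5, -0.1, -2.9] [-5.0, -1.7, 0.8]
[599.2  20.2] 162.0 row [-0.9, -0.1, -5.8] [-11.1, -3.6, 1.6]
[605.   18.5] 165.0 row [-1.3, -0.1, -8.8] [-17.3, -5.2, 2.5]
[610.8  17.1] 168.0 row [-1.7, -0.1, -11.8] [-23.6, -6.4, 3.4]
[616.7  16. ] 171.0 row [-2.1, -0.1, -14.8] [-29.9, -7.3, 4.2]
```

Request:
send_rows(targets=[[[-0.5, 0, -3, -5.5, -1.7, 0.8, 0.35], [-0.9, 0, -6, -11.5, -3.6, 1.6, 0.35], [-1.3, 0, -9, -17.5, -5.2, 2.5, 0.35], [-1.7, 0, -12, -24, -6.4, 3.4, 0.35], [-2.1, 0, -15, -30, -7.3, 4.2, 0.35]]])

```text
time: 9.6
tool_pos: [570.9, 23.5, -26.3]
tcp_rot: [-3.14, 0.135, 2.992]
contact_force: [-4.7, 0.1, 1.4]
grip_width: 29.8
```

```bash
python3 look.py p6 171;
```

```text
cradle est [615.4  16.5] tcp [570.9  23.5 -26.3] F [-4.7  0.1  1.4]
side (281, 616.7, 12.4, 1) 475
```

View pics/p6.png

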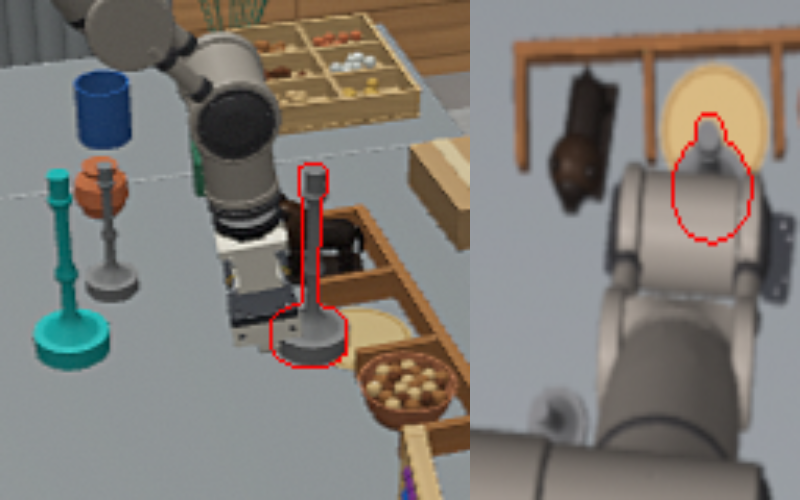

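```bash
python3 plan.py 616.5 16.5 171 5.5 174 176 176 176 176
```

```text
tcp [572.1  23.3 -26. ]
[622.   15.8] 174.0 row [-0.4, -0.1, -2.8] [-5.4, -2.0, 0.7]
[627.4  15.3] 176.0 row [-0.7, -0.1, -4.7] [-11.0, -3.2, 1.5]
[632.9  14.9] 176.0 row [-0.7, -0.1, -4.7] [-16.4, -2.8, 2.3]
[638.4  14.5] 176.0 row [-0.7, -0.1, -4.7] [-21.8, -2.3, 3.0]
[643.9  14.2] 176.0 row [-0.7, -0.1, -4.7] [-27.3, -1.8, 3.8]
```

Request:
send_rows(targets=[[[-0.4, 0, -3, -5.5, -2, 0.7, 0.35], [-0.7, 0, -5, -11, -3.2, 1.5, 0.35], [-0.7, 0, -5, -16.5, -2.8, 2.3, 0.35], [-0.7, 0, -5, -22, -2.3, 3, 0.35], [-0.7, 0, -5, -27.5, -1.8, 3.8, 0.35]]])

```text
time: 10.22
tool_pos: [599.0, 17.5, -26.2]
tcp_rot: [-3.141, 0.136, 3.077]
contact_force: [-3.7, 1.8, 0.3]
grip_width: 29.8
```

```bash
python3 look.py p7 176;
```

```text
cradle est [643.9  14.4] tcp [599.   17.5 -26.2] F [-3.7  1.8  0.3]
```

View pics/p7.png

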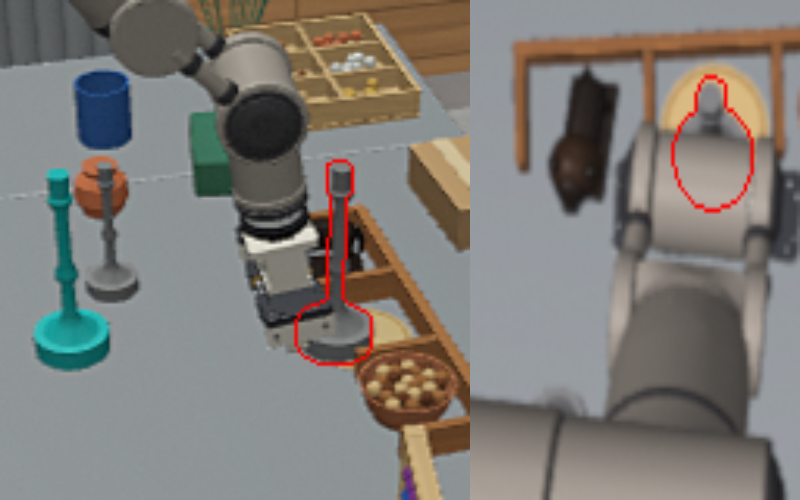

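Request:
send_rows(targets=[[[0, 0, 0, -5, 0, 0.7, 0.35], [0, 0, 0, -10, 0, 1.4, 0.35], [0, 0, 0, -15, 0, 2.1, 0.35], [0, 0, 0, -20, 0, 2.8, 0.35], [0, 0, 0, -23, 0, 3.2, 0.35]]])

```text
time: 10.83
tool_pos: [622.9, 15.7, -26.1]
tcp_rot: [-3.141, 0.138, 3.079]
contact_force: [-4.5, 1.1, 1.1]
grip_width: 30.0
```

```bash
python3 look.py p8 176;
```

```text
cradle est [667.8  12.6] tcp [622.9  15.7 -26.1] F [-4.5  1.1  1.1]
side (267, 670.5, 16.7, 1) 515
```

View pics/p8.png

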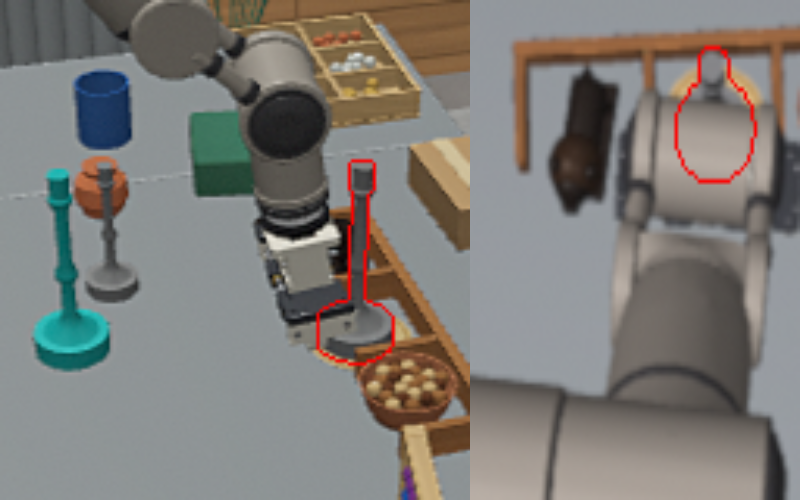

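Request:
send_rows(targets=[[[0, 0, 0, 10, 0, -1.4, 0.35], [0, 0, 0, 25, 0, -3.5, 0.35], [0, 0, 0, 45, 0, -6.3, 0.35], [0, 0, 0, 70, 0, -9.8, 0.35], [0, 0, 0, 90, 0, -12.6, 0.35]]])

```text
time: 11.45
tool_pos: [530.7, 21.5, -25.7]
tcp_rot: [-3.141, 0.138, 3.079]
contact_force: [-0.7, -0.1, 0.5]
grip_width: 29.8
```

Request:
send_rows(targets=[[[0, 0, 0, 25, 0, -30, 0.35], [0, 0, 0, 40, 0, -60, 0.35], [0, 0, 0, 45, 0, -95, 0.35], [0, 0, 0, 45, 0, -130, 0.35], [0, 0, 0, 45, 0, -130, 0.35]]])

```text
time: 11.87
tool_pos: [472.9, 25.1, 103.1]
tcp_rot: [-3.14, 0.15, 3.079]
contact_force: [1.2, -0.1, 0.3]
grip_width: 29.7
```

```bash
python3 - <<'E'
from h import *
import cv2
print(get_obs()['tool_pos'],get_obs()['contact_force'])
cm('top');cm('side')
im={n:capture(n) for n in ('top','side')}
V=[]
for n in ('side','top'):
    capture(n)
    for d in regions_of('candlestick',n):
        r=d['region']
        if d['conf']<.3: continue
        e=fit(n,r,669,13)
        if e[0]<.6*r.sum(): print(n,e,r.sum())
    v=im[n][:,:,::-1].copy()
    r0,c0=(120,300) if n=='side' else (110,260)
    v=cv2.resize(v[r0:r0+130,c0:c0+104],None,fx=3.8,fy=3.8,interpolation=cv2.INTER_CUBIC)
    def pl(q,col): cv2.polylines(v,[((q[:,::-1]-[c0,r0]+.5)*3.8).round().astype(np.int32)],True,col,1,cv2.LINE_AA)
    th=np.linspace(0,6.28,60)
    pl(w2px(circ(th,(669.5,13.7),60,0),n),(255,0,0)); pl(w2px(circ(th,(669.5,13.7),43,26),n),(0,0,255));pl(w2px(circ(th,(669.5,13.7),43,0),n),(0,0,255));pl(w2px(circ(th,(669.5,13.7),14,230),n),(0,255,0))
    V.append(v)
cv2.imwrite('pics/end.png',np.hstack(V))
for n in ('top',):
  for l in ('lion','bowl','pot','drum'): print(l,[(round(d['conf'],2),np.round(d['location'],1)) for d in place_of(l,n)][:2])
E
```

```text
[472.85054903  25.14271627 103.09683618] [ 1.15755232 -0.10191274  0.33998114]
side (150, 671.0, 19.0, 1) 621
top (42, 665.7, 15.0, 1) 541
lion [(0.74, array([161.7, 285.2]))]
bowl [(0.65, array([158.7, 363.3])), (0.23, array([175.7, 211.6]))]
pot [(0.52, array([228.8, 223.9]))]
drum [(0.95, array([231.8, 426.8]))]
```

View pics/end.png

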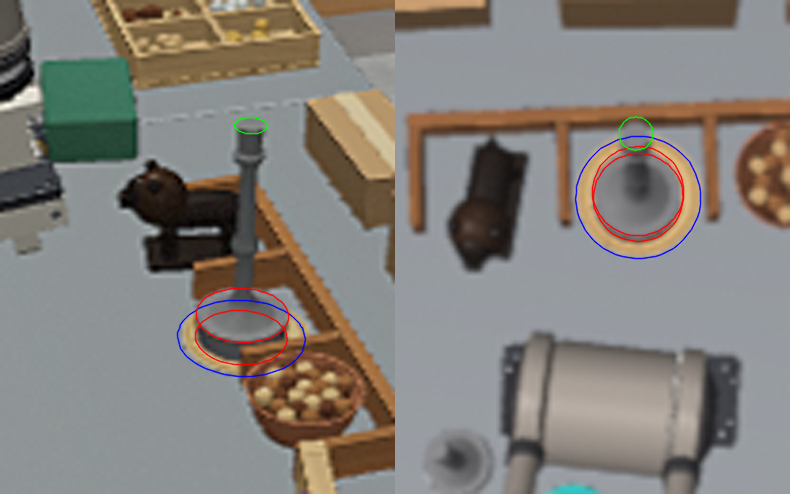

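```bash
python3 -c "
from plant import *
print(get_obs()['dq'].round(3)); print(close_job())"
```

```text
[ 0.001 -0.007 -0.003  0.     0.002  0.   ]
the job is handed in; nothing more can be done
None
```

I pushed the larger pewter candlestick (not the turquoise or the small grey one) into the centre bay, and its foot now stands on the woven mat. I pushed it by its foot with both fingertips set 30 mm apart, backed the arm off, and handed the job in at about 12 s of the 67 s allowed.

**Position:** The last top picture puts the candlestick about 4 mm from the mat centre, against a 17 mm limit. It stands upright, with mat showing around the visible part of the foot. The side camera disagreed a little, placing it about 5 mm to one side, but the rack and bowl partly hide it there.

**Other goods:** The lion, bowl, pot and drum show no clear shift in the last top picture; the network's points moved by 1 to 3 pixels, which is about its usual scatter. I did not measure the tin, mug and abacus again. The arm stayed well clear of the mug and abacus, and passed the tin only at a distance.

**Forces:** The push force stayed under about 6 N, and the candlestick stayed upright in every check picture.

**Fault along the way:** The fingertips turned out to sit about 33 mm above where the reported tool position put them. My first approach therefore passed over the foot without touching it, near the stem. No contact force showed and the candlestick did not move. I saw this in the pictures, backed off, and lowered the tool to match.

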